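# Clamp a circuit board in the test jig with the extension bar

### The arm

A 7-joint arm with a two-finger parallel gripper is mounted at the origin on the work surface. World frame = base frame: x ahead of the robot, y to its left, z up, the work surface at z = 0. Lengths are in m, angles in rad, forces in N, time in s.
With the tool pointing down it reaches from about 0.4 to 0.875 m from the base axis. Payload 6.5 kg.
Tool frame: the origin (TCP) lies at the very end of the fingers, on their centre line; the grasp point (between the pads) lies 19 mm behind it (arm.tcp_to_grasp is the distance from the TCP to the grasp point, in m); x points along the fingers, y is the direction in which the jaws open and shut, and the axes are right-handed (so a half turn about x gives the same grasp; the last joint's range is limited). The gripper opens to 88 mm and grips with 3 to 60 N. Pads are 18 mm wide; open, the fingers measure 123 mm over their backs; the gripper's body (75 mm by 187 mm) begins 45 mm behind the grasp point.
Start: joints at [-1.181, 0.536, -0.004, 1.538, 0.003, 1.067, -0.071], TCP at [0.286, 0.584, 0.199] pointing down, gripper open.
Joint ranges: [-2.7, 2.7], [-0.37, 2.16], [-1.27, 1.26], [0.24, 2.4], [-1.31, 4.45], [0.19, 1.91], [-2.76, 2.76]. Speed limits (rad/s): [2.39, 2.39, 3.14, 3.14, 3.14, 3.14, 3.14].

### API

Orientations are given as a 3x3 rotation matrix whose columns are the frame's x, y, z axes.
In Python, from station import arm, capture, order gives the robot as it stands.
- The arm moves only by the tool play_rows, never from a script. Its arguments are lists of equal length, an entry for each row: "slide": the shift along the tool's x, y, z in m, a list of three; "angular": the turn, a rotation vector about the tool's x, y, z in degrees, a list of three; "gripper": the gripper's target within -1 to 1 (fully open at 1, half-way at 0, shut at -1). A call has 1 to 20 rows; each row shifts and turns the commanded pose from where the row before left it, along the tool's axes as they then stand; what a row does not reach is not made up. A row lasts 1/8 s, in which the tool goes at most 62.5 mm and 10.7 degrees, less where a joint would pass 70% of its speed; a pose out of reach is approached as far as the arm can. A call is refused whole if a number of a shift passes 0.0625 or a number of a turn 10.7, either way. A call with a gripper value outside its range is refused whole. The fingers move at their own pace and stop on an object; the grip force is fixed at half the most. Time passes only in rows, so rows that do not move let the fingers close. It gives the time, the measured TCP pose, the force and the opening at its end, in the units of the state.
- arm.sense(): the state, without advancing time (a new reading comes with each control period).
- capture(name): name is "side" or "top"; returns a dict with "pixels" (400x640x3 uint8, blue, green, red), "intrinsics" (3x3 intrinsics, pixels), "rvec" (rotation vector, rad) and "tvec" (3), from world to camera coordinates, as OpenCV has them. Camera axes: x right, y down, z forward; pixel columns grow to the right and rows downward; lengths in m; the calibration is good to about 2 mm. A picture is of the moment at which its call begins. There is no depth.
- order.sign_off(): hands the job in, once; it reports no verdict.
The state is a dict: "time_s": time; "qpos": joint angles; "qd": joint speeds; "joint_efforts": joint torques, N m; "eef_pos": TCP position; "tcp_rot": TCP orientation; "contact_force": force on the tool from outside, world axes, zero at the start; "wrist_torque": the same for the moment, N m; "grip_width": opening from 0.0 (shut) to 1.0 (fully open).
Only numpy, scipy, OpenCV 4.12 (cv2) and the standard library are available. Lean on these libraries where they do the work, as an engineer would, in place of code of your own. Each camera call takes 0.05 s, during which the arm holds its last target.

### The job

Close the over-center clamp of the board test jig with the loose extension bar: slip the bar's open end fully onto the clamp's short lever stub, swing the lever clockwise past its dead point and press it home against the stop screw with a firm but measured push (about 12 N at the bar's middle; do not strain the screw). Then draw the bar off, leaving the clamp locked, and lay the bar gently flat on the open bench clear of the jig; do not push the lever with the gripper itself, and leave the other things on the bench alone.

Things in the scene. Friction and masses are not known exactly. Their poses are not given: they have to be found in the camera images.
- pivot (a point): Centre of the clamp lever's vertical pivot, 70 mm above the bench, level with the stub's centre line, on a dark housing 50 mm x 75 mm whose top is 50 mm above the bench.
- jig: Fixed test jig: aluminium plate 200 mm (x) x 260 mm (y) x 20 mm flat on the bench. Origin at bench height under the pivot, 55 mm inside the plate's -y short edge, over its middle line; the green circuit board lies at the +y end. Nothing on it is higher than 50 mm except the lever (to 85 mm) and the stop screw's post (to 68 mm).
- stub_tip (a point): Tip of the lever's stub: a level bare round steel rod, 12 mm in diameter with a hemispherical nose, pointing from the pivot out over the jig's -y edge; tip 75 mm from the pivot, 70 mm above the bench. A shoulder 20 mm in diameter ends 28 mm from the pivot, so 47 mm of rod is free. x axis along the stub outwards, z up. It turns with the lever.
- lever_angle (a joint): Lever angle, rad: 0 = open (start), grows clockwise seen from above. A spring resists with up to about 1.2 N m (most near 0.35) and throws the lever back if let go before the dead point at 0.80. Beyond it the spring pulls the lever on, with 0.4 to 1.1 N m, towards the stop screw, and the lever takes up the bar's play. The screw is met at 0.90 to 1.24, differing from case to case.
- bar_centre (a point): Grip centre of the loose extension bar: straight square steel bar 175 mm long, 0.28 kg (varies by a quarter), flat on the bench (centre 12 mm up). Grip part 22 mm square, from 65 mm behind this point to 18 mm ahead; black rubber end 24 mm square ends 87 mm behind. Centre of mass within 15 mm of this point. x axis along the bar to the open socket end.
- bar_mouth (a point): Centre of the bar's open socket end, 88 mm ahead of bar_centre. Socket 24 mm square outside, 70 mm long; square bore 15 mm, 50 mm deep, no lead-in, so it fits the 12 mm stub with 1.5 mm play each side. Its mouth meets the stub's shoulder with 47 mm of stub inside; fully on is more than 40 mm. x axis outwards along the bar.
- bar: The same extension bar; origin on its underside below bar_centre.
- lever: The clamp lever; origin at the pivot, x axis along the stub. Its stop arm is a flat steel arm reaching 60 mm from the pivot, 12 mm wide, 10 mm thick, 59 mm above the bench, fixed 80 degrees clockwise of the stub seen from above; its leading side face meets the stop screw 50 mm from the pivot.
- stop: Stop screw in a fixed dark post on the jig. The screw, 8 mm in diameter and 59 mm above the bench, stands out of the post by 8 to 26 mm, set differently each time and not measured: feel for it. The spring alone loads it with 8 to 23 N; pressed home is 30 N or more on it (1.5 N m at the pivot, spring plus bar); over 75 N (3.75 N m) strains it. Origin on the bench about below the screw's nose.
- spool: Loose grey empty wire spool standing on the bench, 52 mm across, 34 mm tall, a bystander; origin at its underside.
- tub: Loose open black parts tub, 60 mm x 45 mm x 26 mm tall, a bystander; origin at its underside.
- pliers: Loose pliers lying on the bench, about 150 mm long and 15 mm tall, a bystander; origin near the joint.
There are look-alikes about, which are no part of the job. Of the things shaped like the bar, the bare steel one is meant.

How it is judged:
On the way, in this order (a step that is already met when the one before it is completed fails the run):
1. the bar's socket is slipped fully onto the lever stub (more than 40 mm) with the clamp still open (x of stub_tip in the frame of bar_mouth below -0.04 m and y of stub_tip in the frame of bar_mouth between -0.008 and 0.008 m and z of stub_tip in the frame of bar_mouth between -0.008 and 0.008 m and value of joint lever_angle below 0.4 rad), for 0.1 s.
2. with the bar on the stub the lever is thrown past its dead point and pressed home on the stop screw (at least 30 N on the screw) (x of stub_tip in the frame of bar_mouth below -0.025 m and y of stub_tip in the frame of bar_mouth between -0.008 and 0.008 m and z of stub_tip in the frame of bar_mouth between -0.008 and 0.008 m and value of joint lever_angle above 0.85 rad and contact force between lever and stop above 30 N), for 0.1 s.
At the end, for the whole second after the job is handed in: The clamp lever is past its dead point (over 0.85 rad) and bears on the stop screw by its own spring (more than 3 N), and the bar is off the stub, released and at rest, flat on the bench (centre line 8 to 16 mm high at middle and mouth), its mouth more than 30 mm in plan from the stub's tip (value of joint lever_angle above 0.85 rad and contact force between lever and stop above 3 N and height (world z) of bar_centre between 0.008 and 0.016 m and height (world z) of bar_mouth between 0.008 and 0.016 m and linear speed of bar below 0.02 m/s and angular speed of bar below 0.1 rad/s and horizontal distance between bar_mouth and stub_tip above 0.03 m and contact force between the fingers and bar below 0.1 N); the robot touches nothing.
It fails at once if the stop screw is strained (more than 75 N) (contact force between lever and stop above 75 N).
It fails at once if the gripper itself pushes the lever (more than 2 N) (contact force between any of the fingers, the arm and lever above 2 N).
It fails at once if the bar is dropped (moves at more than 0.5 m/s while the fingers do not hold it) (linear speed of bar above 0.5 m/s and contact force between the fingers and bar below 0.5 N).
It fails at once if a bystander is moved more than 20 mm (distance of any of spool, tub, pliers from where it was at the start of the episode above 0.02 m).
It also fails if it takes over 72 s, if anything falls off the work surface, if the arm or the gripper's body presses on something with over 40 N, if the wrist force passes 120 N, or if a joint passes its speed limit or range.

## Working session

There is one attempt and no reset: what is moved stays moved. The work goes in short steps, Python scripts to look and compute and a tool call to move; the robot and the scene stay as the last step left them, time stands still between calls to the robot, and variables do not carry over. Pictures are saved under pics/ and viewed, and the job is handed in when it is done.

Besides the shell and the picture viewer there is one more tool, called after "Request:" as a command line: name --argument value ..., lists and objects as JSON in quotes. play_rows: Moves the arm, as the interface text tells. Its arguments: {"type":"object","properties":{"slide":{"type":"array"},"angular":{"type":"array"},"gripper":{"type":"array"}},"required":["slide","angular","gripper"]}

```bash
ls; mkdir -p pics; python3 - <<'E'
from station import arm,capture,order
import cv2,numpy as np
for n in("side","top"):
    c=capture(n); cv2.imwrite(f"pics/{n}0.png",c["pixels"]); R=cv2.Rodrigues(np.array(c["rvec"],float))[0]
    print(n,np.round(c["intrinsics"],1).tolist(),np.round(R,3).tolist(),"pos",np.round(-R.T@np.array(c["tvec"]).ravel(),3))
print(arm.sense())
print(arm.tcp_to_grasp)
E
```

```text
pics
side [[415.2, 0.0, 322.0], [0.0, 415.2, 201.2], [0.0, 0.0, 1.0]] [[-0.983, -0.184, 0.009], [-0.13, 0.662, -0.738], [0.13, -0.727, -0.674]] pos [0.443 0.78  0.847]
top [[492.6, 0.0, 318.1], [0.0, 492.6, 188.1], [0.0, 0.0, 1.0]] [[-0.023, -0.999, 0.024], [-0.99, 0.02, -0.136], [0.136, -0.027, -0.99]] pos [ 0.38  -0.036  1.459]
{'time_s': 0.1, 'qpos': array([-1.18118877,  0.53706932, -0.00440497,  1.53875157,  0.00260551,
        1.06731287, -0.07120056]), 'qd': array([ 0.00100281, -0.00302586,  0.00049098, -0.00100883,  0.00011001,
       -0.00021063, -0.00089565]), 'joint_efforts': array([ 1.91486957e-03, -5.72077703e+01,  9.93409529e-01, -2.52232254e+01,
       -5.62349078e-02,  1.34252699e-02,  3.98396537e-05]), 'eef_pos': array([0.2858907 , 0.58307578, 0.1986496 ]), 'tcp_rot': array([[-5.51379169e-04,  4.40146883e-01,  8.97925619e-01],
       [-1.43326640e-03,  8.97924486e-01, -4.40147207e-01],
       [-9.99998821e-01, -1.52965462e-03,  1.35750882e-04]]), 'contact_force': array([-0.36768414, -0.00811121,  0.14538398]), 'wrist_torque': array([-0.00290214, -0.03481206, -0.05384532]), 'grip_width': 0.998498699170292}
0.0187
```

View pics/side0.png

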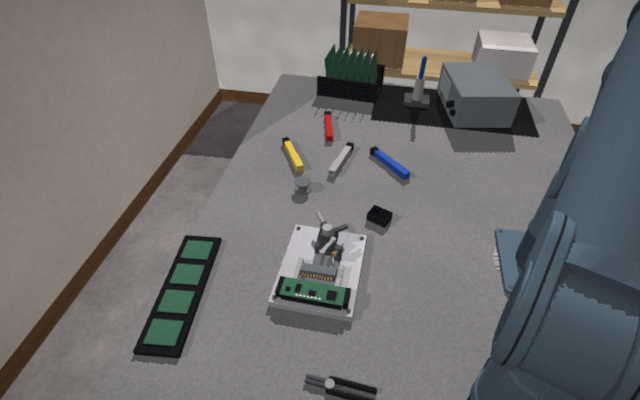

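View pics/top0.png

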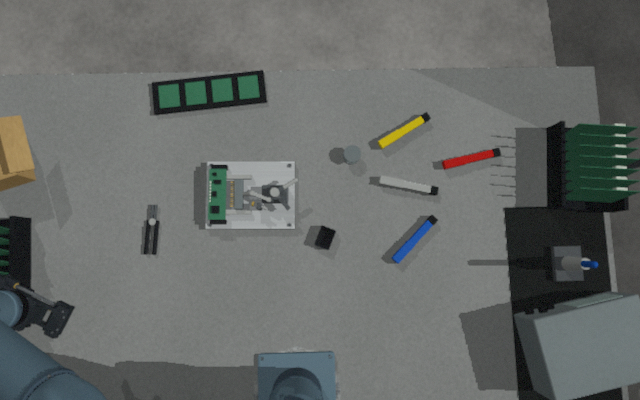

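The top view shows the bare steel bar near (405,186), with its black end at (433,190) and mouth near (377,180). The jig is near (250,195), with the stub pointing towards about (297,180). I'll zoom in on both.

```bash
python3 - <<'E'
import cv2,numpy as np
a=cv2.imread("pics/top0.png")[140:250,190:450]; b=cv2.imread("pics/side0.png")[135:325,260:420]
cv2.imwrite("pics/topz.png",cv2.resize(a,None,fx=3,fy=3,interpolation=2)); cv2.imwrite("pics/sidez.png",cv2.resize(b,None,fx=3,fy=3,interpolation=2))
E
```

```text
(no output)
```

View pics/topz.png

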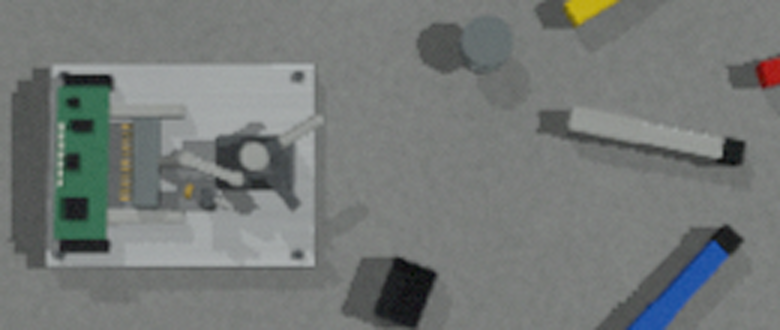

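View pics/sidez.png

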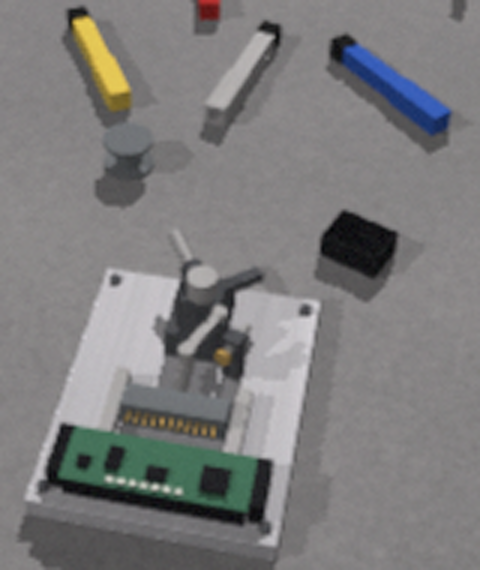

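```bash
cat > h.py <<'E'
import cv2,numpy as np
def cam(c):
    R=cv2.Rodrigues(np.array(c["rvec"],float))[0]; t=np.array(c["tvec"],float).ravel(); return np.array(c["intrinsics"],float),R,t
def ray(c,p):
    K,R,t=cam(c); d=R.T@np.linalg.solve(K,[p[0],p[1],1.]); return -R.T@t,d
def onz(c,p,z):
    o,d=ray(c,p); return o+d*(z-o[2])/d[2]
def tri(c1,p1,c2,p2):
    o1,d1=ray(c1,p1);o2,d2=ray(c2,p2);d1/=np.linalg.norm(d1);d2/=np.linalg.norm(d2)
    s=np.linalg.lstsq(np.c_[d1,-d2],o2-o1,rcond=None)[0];a=o1+d1*s[0];b=o2+d2*s[1]
    return (a+b)/2,np.linalg.norm(a-b)
def proj(c,X):
    K,R,t=cam(c); return cv2.projectPoints(np.array([X],float),np.array(c["rvec"],float),t,K,None)[0].ravel()
E
python3 - <<'E'
from station import capture
from h import *
C={n:capture(n) for n in("side","top")}
# bar masks
res={}
for n,(x0,x1,y0,y1) in {"top":(360,445,165,205),"side":(322,362,136,182)}.items():
    im=C[n]["pixels"][y0:y1,x0:x1].astype(int); g=im.mean(2); sat=im.max(2)-im.min(2)
    print(n,np.percentile(g,[5,50,90,99]))
    for nm,m in (("light",(g>(135))&(sat<30)),("black",g<45)):
        m=m.astype(np.uint8); k,l,s,ce=cv2.connectedComponentsWithStats(m); i=1+s[1:,4].argmax()
        r=cv2.minAreaRect(np.argwhere(l==i)[:,::-1].astype(np.float32)); 
        print(nm,s[i],ce[i]+[x0,y0],np.round(cv2.boxPoints(r)+[x0,y0],1).tolist()); res[n,nm]=ce[i]+[x0,y0]
        if n=="top":
            for z in(.022,.024): print([np.round(onz(C[n],p+np.array([x0,y0]),z)[:2],4).tolist() for p in cv2.boxPoints(r)])
print(tri(C["top"],res["top","light"],C["side"],res["side","light"]),tri(C["top"],res["top","black"],C["side"],res["side","black"]))
# pivot cap & stub by hand pixels
tp=lambda x,y:(190+(x+.5)/3-.5,140+(y+.5)/3-.5); sp=lambda x,y:(260+(x+.5)/3-.5,135+(y+.5)/3-.5)
print("cap",tri(C["top"],tp(254,156),C["side"],sp(201,279)),"tip",tri(C["top"],tp(321,119),C["side"],sp(175,234)))
print("cap85",onz(C["top"],tp(254,156),.085),"tip70",onz(C["top"],tp(321,119),.07))
im=C["side"]["pixels"];cv2.imwrite("pics/sz2.png",cv2.resize(im[200:280,290:370],None,fx=7,fy=7,interpolation=0))
im=C["top"]["pixels"];cv2.imwrite("pics/tz2.png",cv2.resize(im[160:225,240:305],None,fx=8,fy=8,interpolation=0))
im=C["side"]["pixels"];cv2.imwrite("pics/sz3.png",cv2.resize(im[130:190,310:370],None,fx=8,fy=8,interpolation=0))
E
```

```text
top [ 77.98333333 123.33333333 137.         152.        ]
light [ 20  11  51  16 355] [404.44507042 183.32676056] [[379.6, 181.9], [381.1, 174.4], [430.5, 184.3], [429.0, 191.8]]
[[0.5917, -0.2575], [0.6141, -0.2628], [0.5816, -0.4086], [0.5593, -0.403]]
[[0.5914, -0.2572], [0.6138, -0.2625], [0.5813, -0.4081], [0.559, -0.4024]]
black [69 22  9  8 49] [433.51020408 190.67346939] [[428.8, 193.4], [432.8, 185.4], [438.4, 188.2], [434.4, 196.2]]
[[0.5545, -0.402], [0.5782, -0.4152], [0.5695, -0.4314], [0.5459, -0.4182]]
[[0.5543, -0.4015], [0.5779, -0.4147], [0.5692, -0.4309], [0.5456, -0.4176]]
side [ 73.98333333 133.66666667 145.         179.33333333]
light [  0  10  29  25 257] [337.22568093 158.6848249 ] [[321.3, 167.5], [339.6, 140.1], [350.5, 147.3], [332.2, 174.8]]
black [25  7  6  7 17] [350.35294118 144.76470588] [[347.0, 144.0], [349.5, 141.5], [354.5, 146.5], [352.0, 149.0]]
(array([ 0.58939081, -0.33215931,  0.01669057]), np.float64(0.005073634905256025)) (array([ 0.56096171, -0.41689716,  0.02016813]), np.float64(0.003275733019555252))
cap (array([0.56086113, 0.05010926, 0.0809797 ]), np.float64(0.0006953556371180024)) tip (array([ 0.59625563, -0.01314305,  0.06796593]), np.float64(0.0017560610976596104))
cap85 [0.56068243 0.04986791 0.085     ] tip70 [ 0.59682584 -0.01314131  0.07      ]
```

View pics/sz2.png

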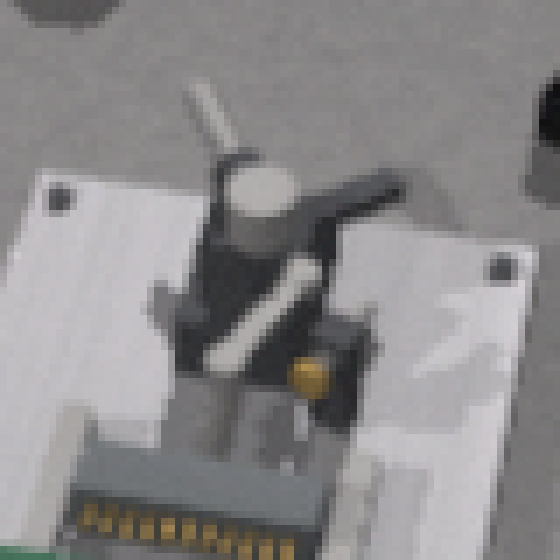

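View pics/tz2.png

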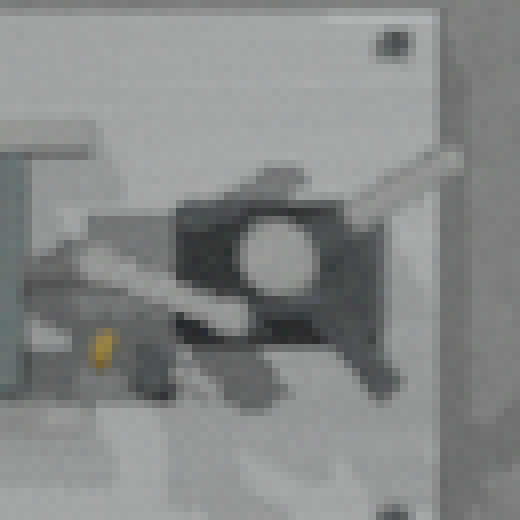

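View pics/sz3.png

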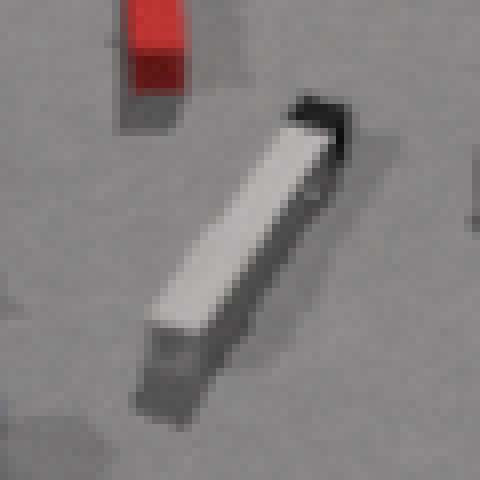

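Request:
play_rows --slide '[[0.004, -0.035, 0.034], [0.004, -0.035, 0.034], [0.004, -0.035, 0.034], [0.004, -0.035, 0.034], [0.004, -0.035, 0.034], [0.004, -0.035, 0.034], [0.004, -0.035, 0.034], [0.004, -0.035, 0.034], [0.004, -0.035, 0.034], [0.004, -0.035, 0.034], [0.004, -0.035, 0.034], [0.004, -0.035, 0.034], [0.004, -0.035, 0.034], [0.004, -0.035, 0.034], [0.004, -0.035, 0.034], [0.004, -0.035, 0.034], [0.004, -0.035, 0.034], [0.004, -0.035, 0.034], [0.004, -0.035, 0.034], [0.004, -0.035, 0.034]]' --angular '[[0, 0, 0], [0, 0, 0], [0, 0, 0], [0, 0, 0], [0, 0, 0], [0, 0, 0], [0, 0, 0], [0, 0, 0], [0, 0, 0], [0, 0, 0], [0, 0, 0], [0, 0, 0], [0, 0, 0], [0, 0, 0], [0, 0, 0], [0, 0, 0], [0, 0, 0], [0, 0, 0], [0, 0, 0], [0, 0, 0]]' --gripper '[1, 1, 1, 1, 1, 1, 1, 1, 1, 1, 1, 1, 1, 1, 1, 1, 1, 1, 1, 1]'

```text
time_s: 2.7
eef_pos: [0.589, -0.3455, 0.1191]
tcp_rot: [[-0.0, 0.44, 0.898], [0.0, 0.898, -0.44], [-1.0, 0.0, -0.0]]
contact_force: [0.1, -0.1, 0.2]
grip_width: 1.002
```

Request:
play_rows --slide '[[0, 0, 0], [0, 0, 0], [0, 0, 0], [0, 0, 0], [0, 0, 0], [0, 0, 0], [0, 0, 0], [0, 0, 0], [0, 0, 0]]' --angular '[[9.5, 0, 0], [9.5, 0, 0], [9.5, 0, 0], [9.5, 0, 0], [9.5, 0, 0], [9.5, 0, 0], [9.5, 0, 0], [9.5, 0, 0], [0, 0, 0]]' --gripper '[1, 1, 1, 1, 1, 1, 1, 1, 1]'

```text
time_s: 3.82
eef_pos: [0.5886, -0.3439, 0.1191]
tcp_rot: [[-0.001, 0.978, -0.208], [-0.0, -0.208, -0.978], [-1.0, -0.001, 0.0]]
contact_force: [0.3, -0.3, -0.3]
grip_width: 0.999
```

```bash
python3 - <<'E'
from station import capture
from h import *
a=capture("top")["pixels"][130:230,350:470]; b=capture("side")["pixels"][80:200,270:410]
cv2.imwrite("pics/a1.png",np.hstack([cv2.resize(a,(400,333),interpolation=2),cv2.resize(b,(388,333),interpolation=2)]))
E
```

```text
(no output)
```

View pics/a1.png

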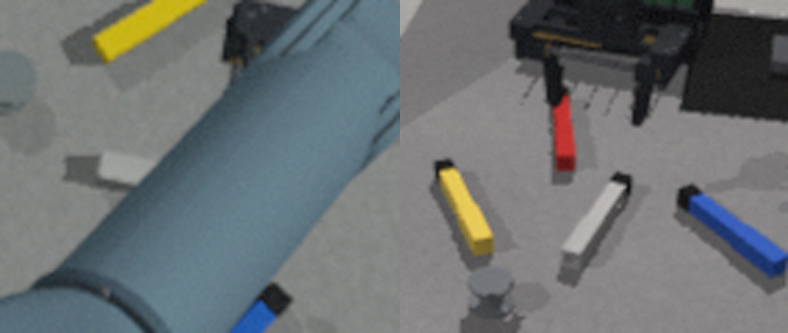

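Request:
play_rows --slide '[[0.02, -0.0045, 0.001], [0.02, 0, 0], [0.02, 0, 0], [0.02, 0, 0], [0.02, 0, 0], [0.01, 0, 0], [0.005, 0, 0], [0, 0, 0]]' --angular '[[0, 0, 0], [0, 0, 0], [0, 0, 0], [0, 0, 0], [0, 0, 0], [0, 0, 0], [0, 0, 0], [0, 0, 0]]' --gripper '[1, 1, 1, 0.5, 0.2, 0, -0.1, -0.1]'

```text
time_s: 4.92
eef_pos: [0.5841, -0.3445, 0.0045]
tcp_rot: [[0.0, 0.978, -0.21], [-0.0, -0.21, -0.978], [-1.0, 0.0, 0.0]]
contact_force: [-0.9, 0.5, 1.0]
grip_width: 0.463
```

```bash
python3 - <<'E'
from station import capture
from h import *
b=capture("side")["pixels"][110:200,280:400]
cv2.imwrite("pics/a2.png",cv2.resize(b,None,fx=6,fy=6,interpolation=2))
E
```

```text
(no output)
```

View pics/a2.png

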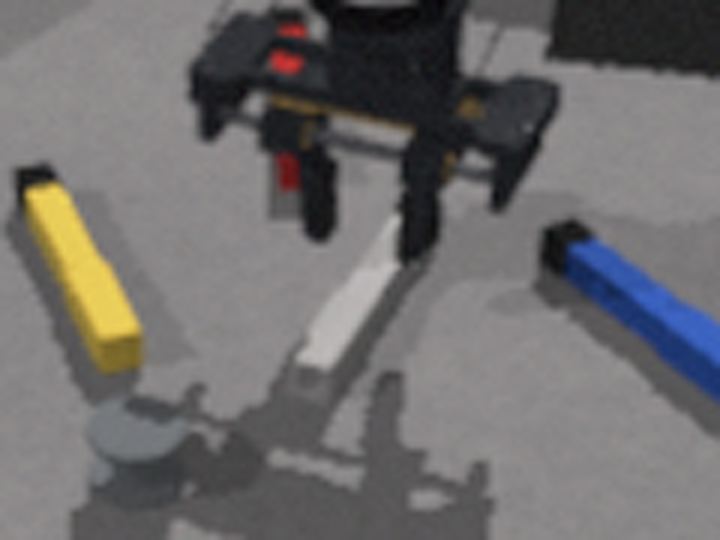

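Request:
play_rows --slide '[[0, 0, 0], [0, 0, 0], [0, 0, 0], [0, 0, 0], [0, 0, 0], [0, 0, 0]]' --angular '[[0, 0, 0], [0, 0, 0], [0, 0, 0], [0, 0, 0], [0, 0, 0], [0, 0, 0]]' --gripper '[-0.3, -0.5, -1, -1, -1, -1]'

```text
time_s: 5.72
eef_pos: [0.584, -0.3442, 0.0044]
tcp_rot: [[0.0, 0.978, -0.21], [0.0, -0.21, -0.978], [-1.0, 0.0, -0.0]]
contact_force: [-0.4, -0.0, -0.6]
grip_width: 0.004
```

```bash
python3 - <<'E'
from station import capture
from h import *
b=capture("side")["pixels"][110:200,280:400]
cv2.imwrite("pics/a3.png",cv2.resize(b,None,fx=6,fy=6,interpolation=2))
cv2.imwrite("pics/a3t.png",capture("top")["pixels"])
E
```

```text
(no output)
```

View pics/a3.png

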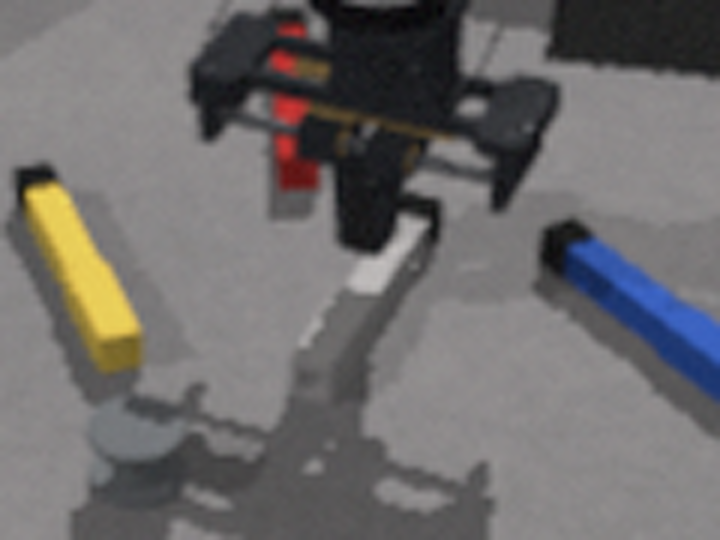

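View pics/a3t.png

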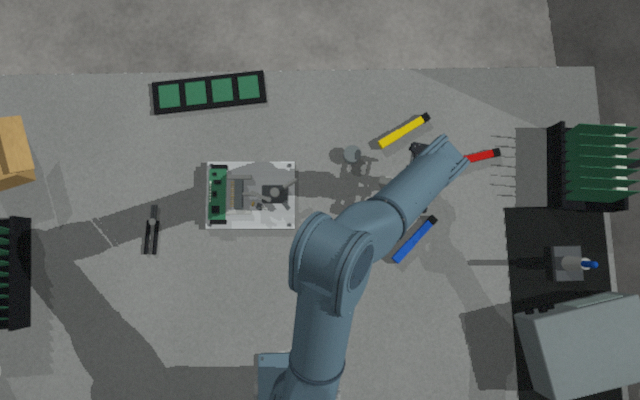

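```bash
python3 - <<'E'
from station import capture,arm
from h import *
c=capture("side");t=capture("top"); s=arm.sense(); print(s["eef_pos"],s["grip_width"])
cr=lambda p:((np.array(p)-[280,110]+.5)*6-.5).round(0)
print("tcp in crop",cr(proj(c,s["eef_pos"])),proj(c,s["eef_pos"]))
for nm,X in dict(mouth=[.603,-.2585,.024],cen=[.584,-.3444,.022],rear=[.565,-.429,.024]).items(): print(nm,cr(proj(c,X)),proj(t,X))
E
```

```text
[ 0.58400145 -0.34421778  0.00442068] -6.394609542644148e-05
tcp in crop [362. 302.] [339.97490161 159.863243  ]
mouth [304. 363.] [379.90697528 178.05069215]
cen [364. 276.] [408.95140911 183.9283936 ]
rear [418. 193.] [437.84971135 189.62128491]
```

```bash
python3 - <<'E'
from station import capture,arm
from h import *
c=capture("side");t=capture("top"); s=arm.sense(); e=s["eef_pos"]
cr=lambda p:((np.array(p)-[280,110]+.5)*6-.5).round(0)
for z in(.02,.03,.04,.05): print(z,cr(proj(c,[e[0],e[1],z])))
for dy in(-.02,-.03,-.04): print(dy,cr(proj(c,[e[0],e[1]+dy,.0044])))
print(proj(t,[.286,.583,.199]))
im=cv2.imread("pics/top0.png")[270:360,0:130]; p=proj(t,[.286,.583,.199]); 
im=cv2.resize(im,None,fx=5,fy=5,interpolation=2); cv2.circle(im,tuple(int(v) for v in (p-[0,270])*5),4,(0,0,255),1); cv2.imwrite("pics/g0.png",im)
E
```

```text
0.02 [363. 279.]
0.03 [364. 265.]
0.04 [365. 250.]
0.05 [366. 235.]
-0.02 [368. 281.]
-0.03 [370. 271.]
-0.04 [373. 261.]
[ 56.71729199 300.14590069]
```

View pics/g0.png

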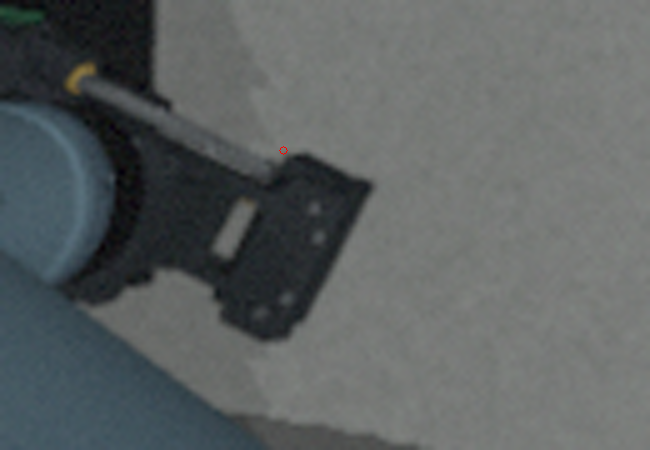

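The fingers shut on nothing. In the side view their tips are at crop (365,245), but the reported TCP projects to (362,302). They look about 35–40 mm above the reported height. I'll open and go down in small steps, watching the force and the picture.

Request:
play_rows --slide '[[-0.01, 0, 0], [-0.01, 0, 0], [0, 0, 0], [0, 0, 0], [0.01, 0, 0], [0.01, 0, 0], [0.005, 0, 0], [0.005, 0, 0], [0.005, 0, 0], [0, 0, 0]]' --angular '[[0, 0, 0], [0, 0, 0], [0, 0, 0], [0, 0, 0], [0, 0, 0], [0, 0, 0], [0, 0, 0], [0, 0, 0], [0, 0, 0], [0, 0, 0]]' --gripper '[0.1, 0.1, 0.1, 0.1, 0.1, 0.1, 0.1, 0.1, 0.1, 0.1]'

```text
time_s: 7.28
eef_pos: [0.5837, -0.3441, -0.011]
tcp_rot: [[-0.001, 0.978, -0.21], [0.0, -0.21, -0.978], [-1.0, -0.001, -0.0]]
contact_force: [0.6, 0.7, 0.4]
grip_width: 0.548
```

```bash
python3 - <<'E'
from station import capture
from h import *
b=capture("side")["pixels"][110:200,280:400]
cv2.imwrite("pics/a4.png",cv2.resize(b,None,fx=6,fy=6,interpolation=2))
E
```

```text
(no output)
```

View pics/a4.png

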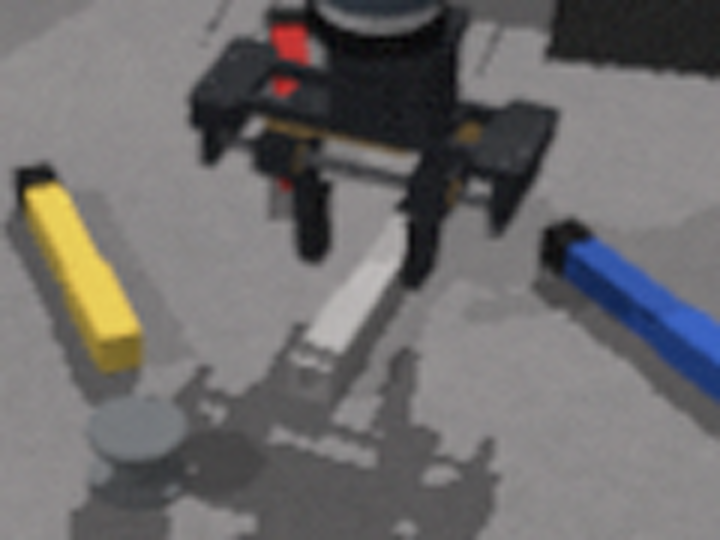

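Request:
play_rows --slide '[[0.005, 0, 0], [0.005, 0, 0], [0.004, 0, 0], [0, 0, 0]]' --angular '[[0, 0, 0], [0, 0, 0], [0, 0, 0], [0, 0, 0]]' --gripper '[0.1, 0.1, 0.1, 0.1]'

```text
time_s: 7.82
eef_pos: [0.5837, -0.344, -0.0251]
tcp_rot: [[-0.001, 0.978, -0.21], [0.0, -0.21, -0.978], [-1.0, -0.001, -0.0]]
contact_force: [-0.7, -0.0, -0.5]
grip_width: 0.549
```

Request:
play_rows --slide '[[0.003, 0, 0], [0, 0, 0]]' --angular '[[0, 0, 0], [0, 0, 0]]' --gripper '[0.1, 0.1]'

```text
time_s: 8.07
eef_pos: [0.5839, -0.3442, -0.0277]
tcp_rot: [[-0.0, 0.978, -0.21], [0.0, -0.21, -0.978], [-1.0, -0.0, -0.0]]
contact_force: [0.1, 0.1, -0.2]
grip_width: 0.552
```

```bash
python3 - <<'E'
from station import capture
from h import *
b=capture("side")["pixels"][110:200,280:400]
cv2.imwrite("pics/a5.png",cv2.resize(b,None,fx=6,fy=6,interpolation=2))
E
```

```text
(no output)
```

View pics/a5.png

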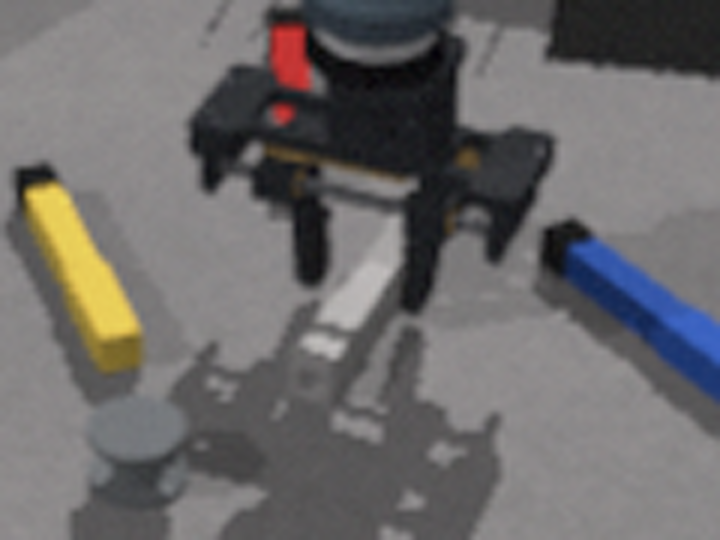

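Request:
play_rows --slide '[[0.002, 0, 0], [0.002, 0, 0], [0, 0, 0], [0, 0, 0], [0, 0, 0], [0, 0, 0], [0, 0, 0]]' --angular '[[0, 0, 0], [0, 0, 0], [0, 0, 0], [0, 0, 0], [0, 0, 0], [0, 0, 0], [0, 0, 0]]' --gripper '[0.1, 0.1, -0.2, -0.5, -1, -1, -1]'

```text
time_s: 9.0
eef_pos: [0.5832, -0.3442, -0.0316]
tcp_rot: [[-0.001, 0.978, -0.21], [0.0, -0.21, -0.978], [-1.0, -0.001, -0.0]]
contact_force: [-4.1, 0.9, 1.9]
grip_width: 0.246
```

Request:
play_rows --slide '[[-0.005, 0, 0], [-0.01, 0, 0], [-0.02, 0, 0], [-0.02, 0, 0], [-0.02, 0, 0], [-0.005, 0, 0], [0, 0, 0], [0, 0, 0]]' --angular '[[0, 0, 0], [0, 0, 0], [0, 0, 0], [0, 0, 0], [0, 0, 0], [0, 0, 0], [0, 0, 0], [0, 0, 0]]' --gripper '[-1, -1, -1, -1, -1, -1, -1, -1]'

```text
time_s: 10.0
eef_pos: [0.5835, -0.3437, 0.0476]
tcp_rot: [[-0.001, 0.978, -0.21], [0.001, -0.21, -0.978], [-1.0, -0.001, -0.001]]
contact_force: [-0.5, 0.4, -3.4]
grip_width: 0.248
```

```bash
python3 - <<'E'
from station import capture
from h import *
b=capture("side")["pixels"][90:200,270:410]
cv2.imwrite("pics/a6.png",cv2.resize(b,None,fx=5,fy=5,interpolation=2))
E
```

```text
(no output)
```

View pics/a6.png

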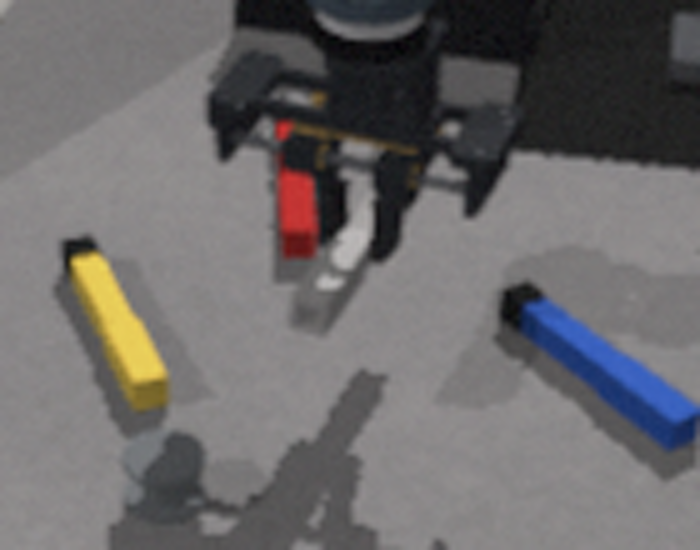

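Request:
play_rows --slide '[[0, 0.003, -0.03], [0, 0.003, -0.03], [0, 0.003, -0.03], [0, 0.003, -0.03], [0, 0.003, -0.03], [0, 0.003, -0.03], [0, 0.003, -0.03], [0, 0.003, -0.0265], [0, 0, 0], [0, 0, 0], [0, 0, 0], [0, 0, 0], [0, 0, 0], [0, 0, 0]]' --angular '[[0, 0, 0], [0, 0, 0], [0, 0, 0], [0, 0, 0], [0, 0, 0], [0, 0, 0], [0, 0, 0], [0, 0, 0], [-8.4, 0, 0], [-8.4, 0, 0], [-8.4, 0, 0], [-8.4, 0, 0], [-8.3, 0, 0], [0, 0, 0]]' --gripper '[-1, -1, -1, -1, -1, -1, -1, -1, -1, -1, -1, -1, -1, -1]'

```text
time_s: 11.8
eef_pos: [0.6567, -0.1182, 0.0479]
tcp_rot: [[-0.001, 0.869, 0.495], [0.0, 0.495, -0.869], [-1.0, -0.001, -0.001]]
contact_force: [0.0, 0.2, -4.0]
grip_width: 0.248
```

```bash
python3 - <<'E'
from station import capture
from h import *
b=capture("side")["pixels"][150:270,270:410]
cv2.imwrite("pics/b1.png",cv2.resize(b,None,fx=5,fy=5,interpolation=2))
b=capture("top")["pixels"][130:240,240:390]
cv2.imwrite("pics/b1t.png",cv2.resize(b,None,fx=5,fy=5,interpolation=2))
E
```

```text
(no output)
```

View pics/b1.png

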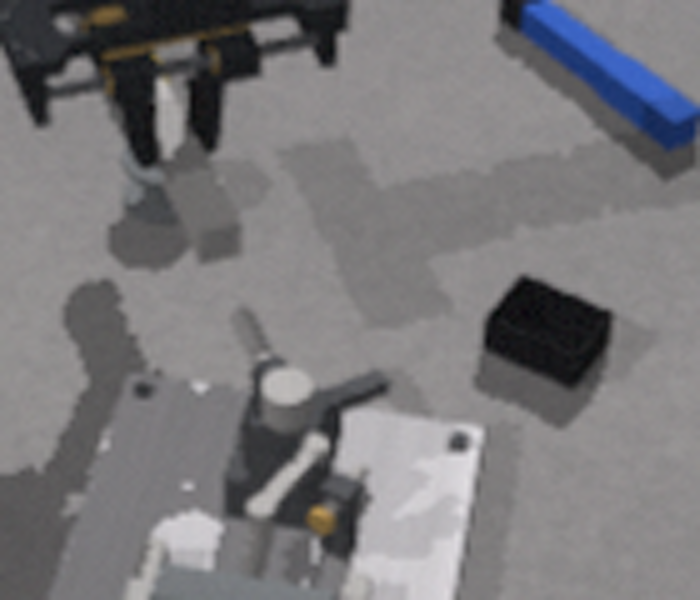

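View pics/b1t.png

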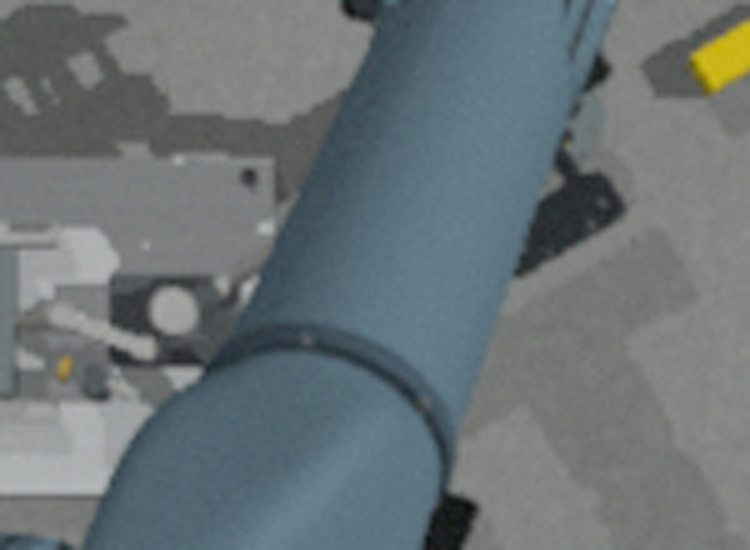

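```bash
python3 - <<'E'
from station import capture
from h import *
c=capture("side")
b=c["pixels"][175:230,295:335]
g=cv2.convertScaleAbs(b,alpha=1.5,beta=-60)
cv2.imwrite("pics/b2.png",cv2.resize(g,None,fx=11,fy=11,interpolation=0))
e=np.array([.6567,-.1182]);d=np.array([-.495,.869]);n=np.array([.869,.495])
cr=lambda p:((np.array(p)-[295,175]+.5)*11-.5).round(0)
for s in(.018,.088):
  for l in(-.012,.012):
    for z in(.0915-.012,.0915+.012):
        q=e+d*s+n*l; print(s,l,z,cr(proj(c,[*q,z])))
print("tip",cr(proj(c,[.5965,-.0132,.07])), "tip+axis", cr(proj(c,[.5605+.497*.03,.05-.868*.03,.07])))
E
```

```text
0.018 -0.012 0.0795 [170. 116.]
0.018 -0.012 0.1035 [169.  44.]
0.018 0.012 0.0795 [ 81. 135.]
0.018 0.012 0.1035 [79. 63.]
0.088 -0.012 0.0795 [256. 288.]
0.088 -0.012 0.1035 [256. 215.]
0.088 0.012 0.0795 [164. 308.]
0.088 0.012 0.1035 [163. 236.]
tip [254. 412.] tip+axis [310. 530.]
```

View pics/b2.png

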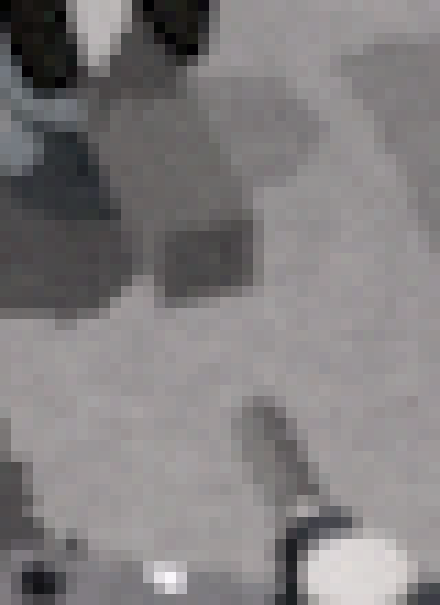

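```bash
python3 - <<'E'
from station import capture
from h import *
c=capture("side");t=capture("top")
for nm,f,cc,(x0,x1,y0,y1) in (("side","pics/side0.png",c,(312,330,208,225)),("side_now",None,c,(312,330,208,225)),("top","pics/top0.png",t,(282,300,176,192))):
    im=(cv2.imread(f) if f else c["pixels"]).astype(int).mean(2)[y0:y1,x0:x1]
    print(nm,x0,y0);print(im.astype(int))
E
```

```text
side 312 208
[[136 129 133 133 133 135 136 139 136 136 136 136 134 132 134 135 133 131]
 [133 131 133 135 132 133 137 137 136 136 137 135 136 133 135 135 132 134]
 [133 132 136 139 137 138 140 137 134 135 136 138 136 136 136 135 134 135]
 [133 132 136 137 140 144 152 145 134 135 136 138 139 139 137 137 135 133]
 [134 133 136 136 138 148 164 160 139 133 136 139 133 133 136 135 133 130]
 [132 135 136 133 124 134 156 165 148 129 135 135 133 136 133 136 133 135]
 [132 134 136 132 122 128 144 166 164 139 129 135 135 135 132 133 132 133]
 [137 134 136 137 128 120 133 158 165 147 131 138 138 135 131 133 132 131]
 [140 138 135 137 128 119 127 147 165 163 139 137 139 139 134 135 135 133]
 [138 139 137 138 137 128 121 136 158 166 149 132 137 138 137 138 136 137]
 [138 136 136 134 135 130 116 126 145 164 162 139 133 135 137 137 137 137]
 [136 135 131 128 133 135 130 121 131 152 166 148 132 137 135 136 136 137]
 [138 134 136 135 135 135 130 119 114 135 164 159 133 133 133 137 138 138]
 [139 139 140 138 137 137 137 131 121 130 143 134 107 105 118 133 139 138]
 [136 136 138 139 135 136 137 130 115
[... 1994 characters left out ...]
132 125 116 111 119 130]
 [168 168 163 155 147 138 138 147 146 145 139 144 137 113 113 114 117 128]
 [151 154 151 135 137 148 148 149 143 142 141 161 153 115 114 112 117 126]
 [106 131 138 144 150 147 143 138 148 158 154 166 154 111 111 111 114 125]
 [ 94 132 150 145 145 137 139 149 157 168 167 165 151 110 112 113 117 123]
 [ 84 116 141 141 131 119 140 167 167 165 166 164 150 112 110 114 115 124]
 [ 79  92 116 119 104  98 134 163 167 167 166 166 154 111 112 110 114 124]
 [ 77  85  95  88  83  98 130 159 168 171 170 171 155 111 111 109 118 124]
 [ 74  71  76  85  86  98 130 158 167 167 167 168 151 112 114 111 118 127]
 [ 71  71  76  81  86  98 131 156 163 168 167 166 151 112 114 110 117 124]]
```

```bash
python3 - <<'E'
from station import capture
from h import *
c=capture("side")
im=c["pixels"].astype(float).mean(2)
P=[]
for y in range(213,219):
    r=np.clip(142-im[y,314:328],0,None); r[r<6]=0; w=np.clip(r/25,0,1); P.append([ (w*np.arange(314,328)).sum()/w.sum(),y]); print(y,P[-1][0].round(2),w.sum().round(2))
P=np.array(P); X=np.array([onz(c,p,.07) for p in P]); 
vx,vy,x0,y0=cv2.fitLine(X[:,:2].astype(np.float32),cv2.DIST_L2,0,.01,.01).ravel()
print(np.degrees(np.arctan2(vy,vx)),x0,y0, np.round(X,4))
# perpendicular offset from assumed line
u=np.array([.495,-.869]);n=np.array([.869,.495]); e=np.array([.6567,-.1182])
print("lateral of stub pts relative to bar axis",(X[:,:2]-e)@n)
E
```

```text
213 318.54 5.0
214 318.93 5.47
215 319.31 5.56
216 319.66 5.36
217 320.26 5.39
218 320.45 5.63
-63.63262 0.5888905 -0.001074218 [[ 0.5933 -0.01    0.07  ]
 [ 0.5915 -0.0064  0.07  ]
 [ 0.5898 -0.0028  0.07  ]
 [ 0.5882  0.0008  0.07  ]
 [ 0.5859  0.0042  0.07  ]
 [ 0.5847  0.0078  0.07  ]]
lateral of stub pts relative to bar axis [-0.00154405 -0.00129844 -0.00101006 -0.00066478 -0.00096765 -0.0002103 ]
```

Request:
play_rows --slide '[[0.01, -0.002, 0], [0.0115, 0, 0], [0, 0, -0.012], [0, 0, -0.01], [0, 0, 0], [0, 0, 0]]' --angular '[[0.5, 0, 0], [0, 0, 0], [0, 0, 0], [0, 0, 0], [0, 0, 0], [0, 0, 0]]' --gripper '[-1, -1, -1, -1, -1, -1]'

```text
time_s: 12.85
eef_pos: [0.645, -0.0999, 0.0274]
tcp_rot: [[0.001, 0.872, 0.489], [-0.0, 0.489, -0.872], [-1.0, 0.001, 0.001]]
contact_force: [0.6, 0.1, -3.9]
grip_width: 0.246
```

```bash
python3 - <<'E'
from station import capture,arm
from h import *
c=capture("side");s=arm.sense();e=s["eef_pos"];R=s["tcp_rot"];d=-R[:2,2];n=R[:2,1]
b=c["pixels"][185:235,295:335]
g=cv2.convertScaleAbs(b,alpha=1.5,beta=-60)
cv2.imwrite("pics/b3.png",cv2.resize(g,None,fx=11,fy=11,interpolation=0))
cr=lambda p:((np.array(p)-[295,185]+.5)*11-.5).round(0)
for l in(-.012,.012):
    for z in(-.012,.012):
        q=e[:2]+d*.088+n*l; print(l,z,cr(proj(c,[*q,e[2]+.0435+z])))
print(e)
E
```

```text
-0.012 -0.012 [286. 293.]
-0.012 0.012 [286. 223.]
0.012 -0.012 [194. 314.]
0.012 0.012 [193. 243.]
[ 0.6449601  -0.10024278  0.02736336]
```

View pics/b3.png

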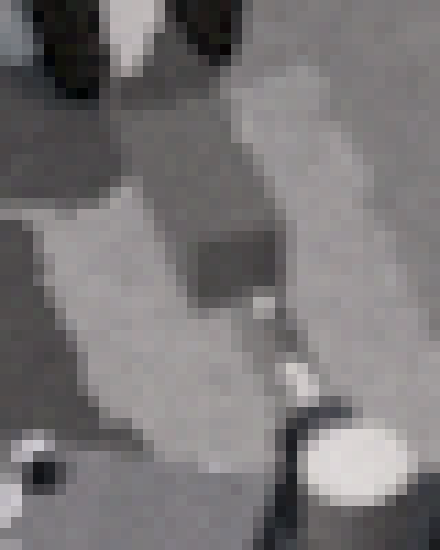

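Request:
play_rows --slide '[[0, 0, -0.005], [0, 0, -0.005], [0, 0, -0.004], [0, 0, -0.004], [0, 0, 0]]' --angular '[[0, 0, 0], [0, 0, 0], [0, 0, 0], [0, 0, 0], [0, 0, 0]]' --gripper '[-1, -1, -1, -1, -1]'

```text
time_s: 13.52
eef_pos: [0.6356, -0.0836, 0.0269]
tcp_rot: [[-0.0, 0.872, 0.49], [0.0, 0.49, -0.872], [-1.0, -0.0, -0.0]]
contact_force: [-0.4, -0.3, -3.3]
grip_width: 0.244
```

```bash
python3 - <<'E'
from station import capture,arm
from h import *
c=capture("side")
b=c["pixels"][185:235,295:335]
g=cv2.convertScaleAbs(b,alpha=1.5,beta=-60)
cv2.imwrite("pics/b4.png",cv2.resize(g,None,fx=11,fy=11,interpolation=0))
print(arm.sense()["wrist_torque"])
E
```

```text
[0.00375719 0.01680861 0.04435552]
```

View pics/b4.png

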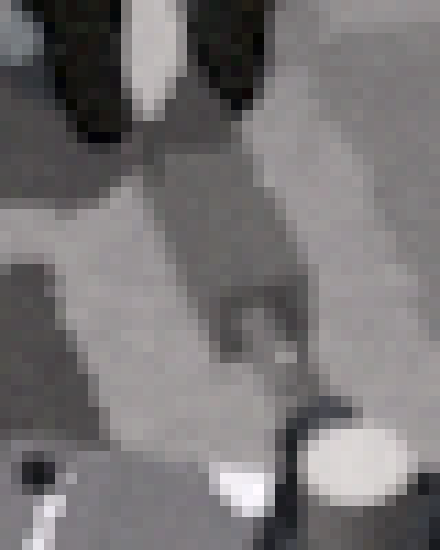

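Request:
play_rows --slide '[[0, 0, -0.004], [0, 0, -0.004], [0, 0, -0.004], [0, 0, 0]]' --angular '[[0, 0, 0], [0, 0, 0], [0, 0, 0], [0, 0, 0]]' --gripper '[-1, -1, -1, -1]'

```text
time_s: 14.08
eef_pos: [0.6298, -0.0731, 0.0269]
tcp_rot: [[-0.0, 0.872, 0.49], [0.0, 0.49, -0.872], [-1.0, 0.0, -0.0]]
contact_force: [-0.1, -0.7, -4.6]
grip_width: 0.248
```

Request:
play_rows --slide '[[0, 0, -0.004], [0, 0, -0.004], [0, 0, -0.004], [0, 0, 0]]' --angular '[[0, 0, 0], [0, 0, 0], [0, 0, 0], [0, 0, 0]]' --gripper '[-1, -1, -1, -1]'

```text
time_s: 14.58
eef_pos: [0.6238, -0.0626, 0.0269]
tcp_rot: [[-0.0, 0.872, 0.49], [0.0, 0.49, -0.872], [-1.0, -0.0, -0.0]]
contact_force: [-0.4, -0.2, -3.0]
grip_width: 0.251
```

Request:
play_rows --slide '[[0, 0, -0.004], [0, 0, -0.004], [0, 0, -0.002], [0, 0, 0]]' --angular '[[0, 0, 0], [0, 0, 0], [0, 0, 0], [0, 0, 0]]' --gripper '[-1, -1, -1, -1]'

```text
time_s: 15.08
eef_pos: [0.6191, -0.0542, 0.0269]
tcp_rot: [[0.0, 0.872, 0.489], [0.0, 0.489, -0.872], [-1.0, 0.0, -0.0]]
contact_force: [0.5, 0.7, -3.1]
grip_width: 0.246
```

Request:
play_rows --slide '[[0, 0, -0.002], [0, 0, -0.001], [0, 0, 0]]' --angular '[[0, 0, 0], [0, 0, 0], [0, 0, 0]]' --gripper '[-1, -1, -1]'

```text
time_s: 15.45
eef_pos: [0.6177, -0.0518, 0.0269]
tcp_rot: [[-0.0, 0.872, 0.489], [0.0, 0.489, -0.872], [-1.0, -0.0, -0.0]]
contact_force: [0.5, -0.4, -3.2]
grip_width: 0.25
```

```bash
python3 - <<'E'
from station import capture,arm
from h import *
c=capture("side")
b=c["pixels"][175:255,285:385]
g=cv2.convertScaleAbs(b,alpha=1.5,beta=-60)
cv2.imwrite("pics/b5.png",cv2.resize(g,None,fx=7,fy=7,interpolation=0))
s=arm.sense();print(s["wrist_torque"],s["contact_force"])
E
```

```text
[-0.01934145  0.0145771  -0.0139775 ] [ 0.29857127 -0.41677893 -3.29303702]
```

View pics/b5.png

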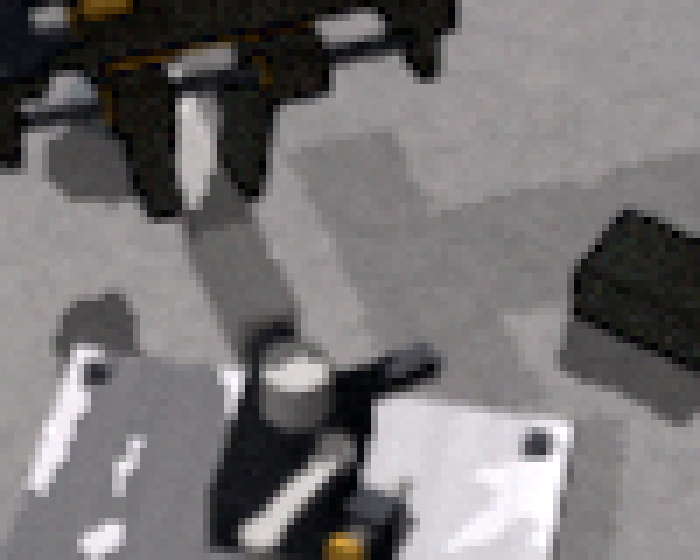

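Request:
play_rows --slide '[[0, 0, -0.001], [0, 0, -0.001], [0, 0, 0]]' --angular '[[0, 0, 0], [0, 0, 0], [0, 0, 0]]' --gripper '[-1, -1, -1]'

```text
time_s: 15.88
eef_pos: [0.617, -0.0505, 0.0271]
tcp_rot: [[0.001, 0.872, 0.489], [-0.001, 0.489, -0.872], [-1.0, 0.0, 0.001]]
contact_force: [1.1, -2.5, -3.2]
grip_width: 0.247
```

Request:
play_rows --slide '[[0, 0, -0.001], [0, 0, 0]]' --angular '[[0, 0, 0], [0, 0, 0]]' --gripper '[-1, -1]'

```text
time_s: 16.12
eef_pos: [0.6169, -0.0504, 0.0273]
tcp_rot: [[0.002, 0.872, 0.489], [-0.001, 0.489, -0.872], [-1.0, 0.001, 0.002]]
contact_force: [2.2, -4.2, -3.9]
grip_width: 0.247
```

Request:
play_rows --slide '[[0, 0, 0.003], [0, 0, 0], [0, -0.0061, -0.0002], [0, -0.0061, -0.0002], [0, -0.0061, -0.0002], [0, -0.0061, -0.0002], [0, 0, 0]]' --angular '[[0, 0, 0], [0, 0, 0], [3, 0, 0], [3, 0, 0], [3, 0, 0], [3, 0, 0], [0, 0, 0]]' --gripper '[-1, -1, -1, -1, -1, -1, -1]'

```text
time_s: 17.0
eef_pos: [0.5972, -0.06, 0.0276]
tcp_rot: [[0.004, 0.956, 0.295], [0.001, 0.295, -0.956], [-1.0, 0.005, 0.0]]
contact_force: [6.5, 4.0, -5.7]
grip_width: 0.248
```

```bash
cat > st.py <<'E'
from station import arm
import numpy as np
s=arm.sense();R=s["tcp_rot"];e=s["eef_pos"];f=R.T@s["contact_force"]
p=np.array([.5603,.0507]);v=e[:2]-p
print("t",s["time_s"],"F_tool",f.round(1),"tau_tool",(R.T@s["wrist_torque"]).round(2),"r",np.linalg.norm(v).round(4),"TCPang",np.degrees(np.arctan2(v[1],v[0])).round(1),"yaw",np.degrees(np.arctan2(R[1,2],R[0,2])).round(1),"z",e[2].round(4),"grip",s["grip_width"].round(3))
E
python3 st.py
```

```text
Traceback (most recent call last):
  File "st.py", line 5, in <module>
    print("t",s["time_s"],"F_tool",f.round(1),"tau_tool",(R.T@s["wrist_torque"]).round(2),"r",np.linalg.norm(v).round(4),"TCPang",np.degrees(np.arctan2(v[1],v[0])).round(1),"yaw",np.degrees(np.arctan2(R[1,2],R[0,2])).round(1),"z",e[2].round(4),"grip",s["grip_width"].round(3))
                                                                                                                                                                                                                                                           ^^^^^^^^^^^^^^^^^^^^^
AttributeError: 'float' object has no attribute 'round'
```

```bash
sed -i 's/s\["grip_width"\].round(3)/s["grip_width"]/' st.py; python3 st.py
```

```text
t 17.0 F_tool [ 5.7  7.3 -1.9] tau_tool [0.25 0.21 1.5 ] r 0.1167 TCPang -71.5 yaw -72.8 z 0.0276 grip 0.24750503392944412
```

Request:
play_rows --slide '[[0, -0.0061, -0.0002], [0, -0.0061, -0.0002], [0, -0.0061, -0.0002], [0, -0.0061, -0.0002], [0, -0.0061, -0.0002], [0, -0.0061, -0.0002], [0, -0.0061, -0.0002], [0, -0.0061, -0.0002], [0, 0, 0]]' --angular '[[3, 0, 0], [3, 0, 0], [3, 0, 0], [3, 0, 0], [3, 0, 0], [3, 0, 0], [3, 0, 0], [3, 0, 0], [0, 0, 0]]' --gripper '[-1, -1, -1, -1, -1, -1, -1, -1, -1]'

```text
time_s: 18.12
eef_pos: [0.5498, -0.0659, 0.0279]
tcp_rot: [[0.006, 0.993, -0.12], [-0.001, -0.12, -0.993], [-1.0, 0.006, 0.001]]
contact_force: [7.6, -0.4, -7.3]
grip_width: 0.249
```

```bash
python3 st.py; python3 - <<'E'
from station import capture
from h import *
b=capture("side")["pixels"][170:260,280:400]
cv2.imwrite("pics/c1.png",cv2.resize(b,None,fx=6,fy=6,interpolation=2))
E
```

```text
t 18.125 F_tool [ 7.4  7.5 -0.5] tau_tool [0.18 0.04 1.58] r 0.1171 TCPang -95.1 yaw -96.9 z 0.0279 grip 0.24934748276934168
```

View pics/c1.png

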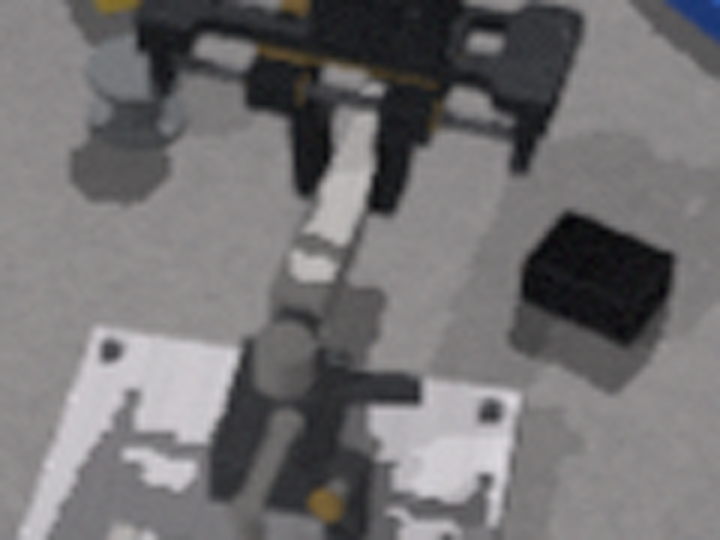

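Request:
play_rows --slide '[[0, -0.0061, -0.0002], [0, -0.0061, -0.0002], [0, -0.0061, -0.0002], [0, 0, 0]]' --angular '[[3, 0, 0], [3, 0, 0], [3, 0, 0], [0, 0, 0]]' --gripper '[-1, -1, -1, -1]'

```text
time_s: 18.68
eef_pos: [0.5296, -0.0626, 0.0275]
tcp_rot: [[0.002, 0.962, -0.273], [-0.001, -0.273, -0.962], [-1.0, 0.002, 0.0]]
contact_force: [3.3, -1.3, -3.4]
grip_width: 0.248
```

```bash
python3 st.py
```

```text
t 18.675 F_tool [3.4 3.5 0.4] tau_tool [ 0.13 -0.22  0.77] r 0.1174 TCPang -105.1 yaw -105.8 z 0.0275 grip 0.2479668208004318
```

Request:
play_rows --slide '[[0, -0.0041, -0.0001], [0, -0.0041, -0.0001], [0, 0, 0]]' --angular '[[2, 0, 0], [2, 0, 0], [0, 0, 0]]' --gripper '[-1, -1, -1]'

```text
time_s: 19.05
eef_pos: [0.518, -0.0583, 0.0261]
tcp_rot: [[-0.006, 0.941, -0.337], [0.002, -0.337, -0.941], [-1.0, -0.006, 0.0]]
contact_force: [-5.2, 0.2, -1.4]
grip_width: 0.245
```

```bash
python3 st.py
```

```text
t 19.05 F_tool [ 1.4 -5.   1.5] tau_tool [-0.05 -0.09 -1.14] r 0.1169 TCPang -111.2 yaw -109.7 z 0.0261 grip 0.24506521778167736
```

Request:
play_rows --slide '[[0, -0.0041, -0.0001], [0, -0.0041, -0.0001], [0, 0, 0]]' --angular '[[2, 0, 0], [2, 0, 0], [0, 0, 0]]' --gripper '[-1, -1, -1]'

```text
time_s: 19.42
eef_pos: [0.5101, -0.0549, 0.026]
tcp_rot: [[-0.006, 0.915, -0.403], [0.002, -0.403, -0.915], [-1.0, -0.006, 0.0]]
contact_force: [-6.7, 0.9, -1.6]
grip_width: 0.246
```

```bash
python3 st.py
```

```text
t 19.425 F_tool [ 1.7 -6.5  1.9] tau_tool [-0.11 -0.13 -1.61] r 0.1169 TCPang -115.4 yaw -113.8 z 0.026 grip 0.24552730862656344
```

Request:
play_rows --slide '[[0, -0.002, 0], [0, -0.002, 0], [0, 0, 0]]' --angular '[[1, 0, 0], [1, 0, 0], [0, 0, 0]]' --gripper '[-1, -1, -1]'

```text
time_s: 19.8
eef_pos: [0.5064, -0.0531, 0.026]
tcp_rot: [[-0.006, 0.901, -0.434], [0.003, -0.434, -0.901], [-1.0, -0.007, 0.001]]
contact_force: [-7.2, 2.9, -0.4]
grip_width: 0.248
```

```bash
python3 st.py
```

```text
t 19.8 F_tool [ 0.5 -7.7  0.5] tau_tool [-0.06 -0.07 -1.74] r 0.1169 TCPang -117.5 yaw -115.7 z 0.026 grip 0.24831147357738542
```

Request:
play_rows --slide '[[0, -0.002, 0], [0, -0.002, 0], [0, -0.002, 0], [0, 0, 0]]' --angular '[[1, 0, 0], [1, 0, 0], [1, 0, 0], [0, 0, 0]]' --gripper '[-1, -1, -1, -1]'

```text
time_s: 20.3
eef_pos: [0.5024, -0.051, 0.0263]
tcp_rot: [[-0.004, 0.877, -0.48], [0.001, -0.48, -0.877], [-1.0, -0.004, 0.001]]
contact_force: [-5.2, 1.9, -3.1]
grip_width: 0.249
```

```bash
python3 st.py
```

```text
t 20.3 F_tool [ 3.2 -5.4  0.8] tau_tool [-0.2  -0.25 -1.25] r 0.117 TCPang -119.7 yaw -118.7 z 0.0263 grip 0.24862001352492089
```

Request:
play_rows --slide '[[0, -0.002, 0], [0, -0.002, 0], [0, 0, 0]]' --angular '[[1, 0, 0], [1, 0, 0], [0, 0, 0]]' --gripper '[-1, -1, -1]'

```text
time_s: 20.68
eef_pos: [0.5008, -0.0499, 0.0268]
tcp_rot: [[-0.0, 0.86, -0.511], [-0.0, -0.511, -0.86], [-1.0, -0.0, 0.0]]
contact_force: [-3.8, 0.3, -4.4]
grip_width: 0.247
```

```bash
python3 st.py
```

```text
t 20.675 F_tool [ 4.4 -3.5  1.7] tau_tool [-0.22 -0.47 -0.8 ] r 0.1169 TCPang -120.6 yaw -120.7 z 0.0268 grip 0.24741266129766962
```

Request:
play_rows --slide '[[0, -0.002, 0], [0, -0.002, 0], [0, 0, 0]]' --angular '[[1, 0, 0], [1, 0, 0], [0, 0, 0]]' --gripper '[-1, -1, -1]'

```text
time_s: 21.05
eef_pos: [0.4985, -0.0482, 0.0272]
tcp_rot: [[0.002, 0.841, -0.541], [-0.001, -0.541, -0.841], [-1.0, 0.002, -0.0]]
contact_force: [-0.3, -0.9, -3.3]
grip_width: 0.25
```

```bash
python3 st.py
```

```text
t 21.05 F_tool [3.3 0.2 1. ] tau_tool [ 0.04 -0.43 -0.1 ] r 0.1167 TCPang -122.0 yaw -122.8 z 0.0272 grip 0.2498553678403666
```

Request:
play_rows --slide '[[0, -0.0015, 0], [0, -0.0015, 0], [0, 0, 0]]' --angular '[[0.7, 0, 0], [0.7, 0, 0], [0, 0, 0]]' --gripper '[-1, -1, -1]'

```text
time_s: 21.42
eef_pos: [0.4955, -0.0465, 0.0271]
tcp_rot: [[0.001, 0.828, -0.561], [-0.0, -0.561, -0.828], [-1.0, 0.001, -0.0]]
contact_force: [-0.0, -2.7, -3.4]
grip_width: 0.243
```

```bash
python3 st.py
```

```text
t 21.425 F_tool [3.4 1.5 2.3] tau_tool [ 0.12 -0.54  0.2 ] r 0.1168 TCPang -123.7 yaw -124.1 z 0.0271 grip 0.2429705071713396
```

Request:
play_rows --slide '[[0, -0.0015, 0], [0, 0, 0]]' --angular '[[0, 0, 0], [0, 0, 0]]' --gripper '[-1, -1]'

```text
time_s: 21.68
eef_pos: [0.4947, -0.046, 0.0272]
tcp_rot: [[0.002, 0.828, -0.561], [-0.001, -0.561, -0.828], [-1.0, 0.002, -0.0]]
contact_force: [1.4, -4.7, -4.0]
grip_width: 0.25
```

```bash
python3 st.py
```

```text
t 21.675 F_tool [4.  3.8 3.1] tau_tool [ 0.2  -0.59  0.65] r 0.1168 TCPang -124.2 yaw -124.1 z 0.0272 grip 0.24972893639387495
```

Request:
play_rows --slide '[[0, -0.0015, 0.0003], [0, -0.0015, 0.0003], [0, 0, 0]]' --angular '[[0, 0, 0], [0, 0, 0], [0, 0, 0]]' --gripper '[-1, -1, -1]'

```text
time_s: 22.05
eef_pos: [0.494, -0.0454, 0.0276]
tcp_rot: [[0.005, 0.827, -0.562], [-0.002, -0.562, -0.827], [-1.0, 0.006, -0.001]]
contact_force: [6.2, -5.5, -6.6]
grip_width: 0.246
```

```bash
python3 st.py
```

```text
t 22.05 F_tool [6.7 8.2 1.1] tau_tool [ 0.41 -0.44  1.71] r 0.1168 TCPang -124.6 yaw -124.2 z 0.0276 grip 0.2455227916981838
```

Request:
play_rows --slide '[[0, 0, 0], [0, 0, 0], [0, 0, 0]]' --angular '[[1, 0, 0], [1, 0, 0], [0, 0, 0]]' --gripper '[-1, -1, -1]'

```text
time_s: 22.42
eef_pos: [0.4929, -0.0448, 0.0273]
tcp_rot: [[0.003, 0.808, -0.589], [-0.001, -0.589, -0.808], [-1.0, 0.003, -0.001]]
contact_force: [3.1, -5.4, -4.2]
grip_width: 0.242
```

```bash
sed -i 's/^print(/print("M_bar",(np.linalg.norm(v)*f[1]-(R.T@s["wrist_torque"])[0]).round(2));print(/' st.py; python3 st.py
```

```text
M_bar 0.63
t 22.425 F_tool [4.2 5.7 2.5] tau_tool [ 0.03 -0.45  1.14] r 0.1169 TCPang -125.2 yaw -126.1 z 0.0273 grip 0.2424718404632696
```

Request:
play_rows --slide '[[0, -0.0015, 0], [0, -0.0015, 0], [0, 0, 0]]' --angular '[[0.5, 0, 0], [0.5, 0, 0], [0, 0, 0]]' --gripper '[-1, -1, -1]'

```text
time_s: 22.8
eef_pos: [0.4918, -0.0441, 0.0277]
tcp_rot: [[0.006, 0.797, -0.604], [-0.003, -0.604, -0.797], [-1.0, 0.006, -0.001]]
contact_force: [6.4, -6.4, -5.6]
grip_width: 0.249
```

```bash
python3 st.py
```

```text
M_bar 1.05
t 22.8 F_tool [5.7 8.9 1.3] tau_tool [-0.   -0.5   1.95] r 0.117 TCPang -125.9 yaw -127.1 z 0.0277 grip 0.24917044655519383
```

Request:
play_rows --slide '[[0, -0.001, 0], [0, -0.001, 0], [0, 0, 0], [0, 0, 0]]' --angular '[[0.3, 0, 0], [0.3, 0, 0], [0, 0, 0], [0, 0, 0]]' --gripper '[-1, -1, -1, -1]'

```text
time_s: 23.3
eef_pos: [0.4912, -0.0436, 0.0279]
tcp_rot: [[0.008, 0.791, -0.612], [-0.004, -0.612, -0.791], [-1.0, 0.009, -0.001]]
contact_force: [9.0, -9.2, -6.9]
grip_width: 0.245
```

```bash
python3 st.py
```

```text
M_bar 1.44
t 23.3 F_tool [ 7.  12.7  1.8] tau_tool [ 0.05 -0.56  2.4 ] r 0.1169 TCPang -126.3 yaw -127.7 z 0.0279 grip 0.24517491072149106
```

Request:
play_rows --slide '[[0, 0, 0], [0, 0, 0], [0, 0.002, 0], [0, 0.002, 0], [0, 0.002, 0], [0, 0, 0]]' --angular '[[0, 0, 0], [0, 0, 0], [-0.8, 0, 0], [-0.8, 0, 0], [-0.8, 0, 0], [0, 0, 0]]' --gripper '[-1, -1, -1, -1, -1, -1]'

```text
time_s: 24.05
eef_pos: [0.4934, -0.0453, 0.0273]
tcp_rot: [[0.003, 0.816, -0.578], [-0.001, -0.578, -0.816], [-1.0, 0.003, -0.001]]
contact_force: [3.3, -3.1, -3.7]
grip_width: 0.247
```

```bash
python3 st.py
```

```text
M_bar 0.27
t 24.05 F_tool [3.7 4.5 0.6] tau_tool [ 0.25 -0.35  1.15] r 0.117 TCPang -124.9 yaw -125.3 z 0.0273 grip 0.24670986332249759
```

Request:
play_rows --slide '[[0, 0.002, 0], [0, 0.001, 0], [0, 0, 0]]' --angular '[[0, 0, 0], [-0.3, 0, 0], [0, 0, 0]]' --gripper '[-1, -1, -1]'

```text
time_s: 24.42
eef_pos: [0.4941, -0.0459, 0.0268]
tcp_rot: [[-0.001, 0.819, -0.573], [0.001, -0.573, -0.819], [-1.0, -0.001, -0.0]]
contact_force: [1.5, -0.5, -2.5]
grip_width: 0.247
```

```bash
python3 st.py;  python3 - <<'E'
from station import capture
from h import *
b=capture("side")["pixels"][170:260,280:400]
cv2.imwrite("pics/d1.png",cv2.resize(b,None,fx=6,fy=6,interpolation=2))
E
```

```text
M_bar 0.17
t 24.425 F_tool [ 2.5  1.5 -0.4] tau_tool [ 0.01 -0.02  0.23] r 0.1171 TCPang -124.4 yaw -125.0 z 0.0268 grip 0.24693249612601545
```

View pics/d1.png

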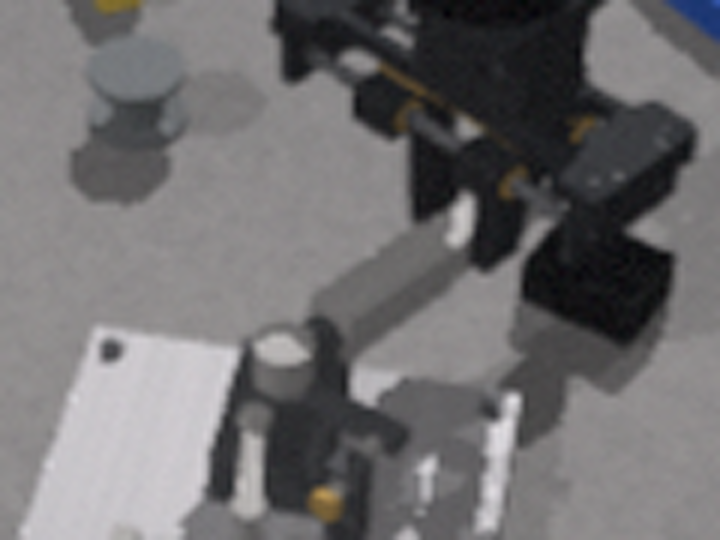

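Request:
play_rows --slide '[[0, 0.0005, 0.004], [0, 0, 0.005], [0, 0, 0.005], [0, 0, 0]]' --angular '[[-0.5, 0, 0], [0, 0, 0], [0, 0, 0], [0, 0, 0]]' --gripper '[-1, -1, -1, -1]'

```text
time_s: 24.98
eef_pos: [0.486, -0.0588, 0.0269]
tcp_rot: [[-0.001, 0.823, -0.567], [0.0, -0.567, -0.823], [-1.0, -0.001, 0.0]]
contact_force: [-0.0, 0.0, -3.7]
grip_width: 0.24
```

```bash
python3 st.py
```

```text
M_bar -0.02
t 24.975 F_tool [ 3.7 -0.  -0. ] tau_tool [ 0.02 -0.09 -0.1 ] r 0.1323 TCPang -124.1 yaw -124.6 z 0.0269 grip 0.240347417485931
```

Request:
play_rows --slide '[[0, 0, 0.005], [0, 0, 0.005], [0, 0, 0.005], [0, 0, 0]]' --angular '[[0, 0, 0], [0, 0, 0], [0, 0, 0], [0, 0, 0]]' --gripper '[-1, -1, -1, -1]'

```text
time_s: 25.48
eef_pos: [0.478, -0.0712, 0.027]
tcp_rot: [[-0.0, 0.823, -0.567], [-0.0, -0.567, -0.823], [-1.0, -0.0, 0.0]]
contact_force: [-0.2, -0.8, -3.7]
grip_width: 0.245
```

```bash
python3 st.py
```

```text
M_bar -0.0
t 25.475 F_tool [3.7 0.3 0.8] tau_tool [ 0.04 -0.01 -0.07] r 0.1471 TCPang -124.0 yaw -124.6 z 0.027 grip 0.245034794438376
```

Request:
play_rows --slide '[[0, 0, 0.006], [0, 0, 0.006], [0, 0, 0.008], [0, 0, 0.01], [0, 0, 0.01], [-0.01, 0, 0], [-0.02, 0, 0], [-0.02, 0, 0], [0, 0, 0]]' --angular '[[0, 0, 0], [0, 0, 0], [0, 0, 0], [0, 0, 0], [0, 0, 0], [0, 0, 0], [0, 0, 0], [0, 0, 0], [0, 0, 0]]' --gripper '[-1, -1, -1, -1, -1, -1, -1, -1, -1]'

```text
time_s: 26.6
eef_pos: [0.457, -0.1035, 0.0782]
tcp_rot: [[0.003, 0.824, -0.566], [0.0, -0.566, -0.824], [-1.0, 0.003, -0.002]]
contact_force: [-0.6, 0.1, -3.2]
grip_width: 0.248
```

```bash
python3 st.py;  python3 - <<'E'
from station import capture
from h import *
c=capture("side"); b=c["pixels"][120:260,260:420]
cv2.imwrite("pics/d2.png",cv2.resize(b,None,fx=4.5,fy=4.5,interpolation=2))
t=capture("top"); cv2.imwrite("pics/d2t.png",t["pixels"])
for n,p in dict(tub=(325,238),spool=(352,154),blueL=(396,262),blueR=(436,217)).items(): print(n,onz(t,p,.026)[:2].round(3))
E
```

```text
M_bar -0.1
t 26.6 F_tool [ 3.2 -0.6  0.3] tau_tool [-0.01 -0.05 -0.06] r 0.1856 TCPang -123.8 yaw -124.5 z 0.0782 grip 0.24814477294671092
tub [ 0.43  -0.091]
spool [ 0.677 -0.178]
blueL [ 0.356 -0.295]
blueR [ 0.484 -0.418]
```

View pics/d2.png

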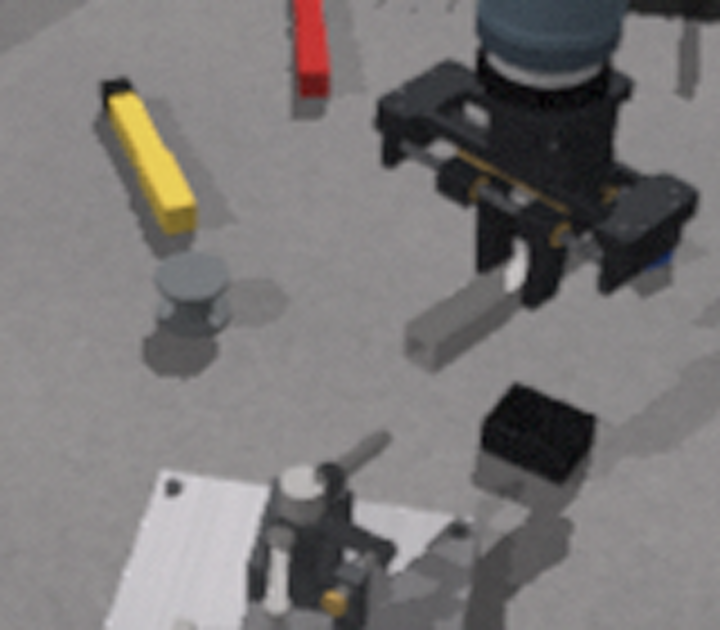

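View pics/d2t.png

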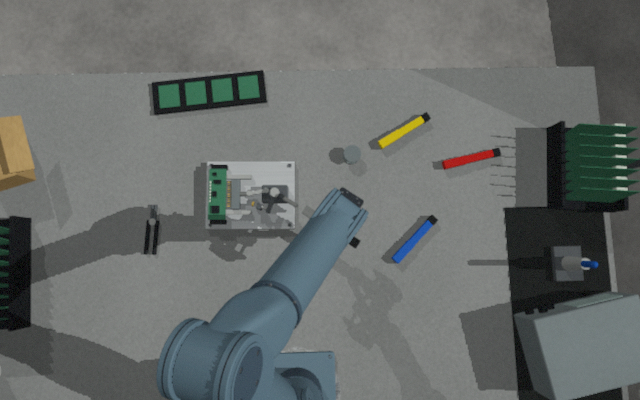

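Request:
play_rows --slide '[[0, 0.0344, 0.018], [0, 0.0344, 0.018], [0, 0.0344, 0.018], [0, 0.0344, 0.018], [0, 0.0344, 0.018], [0, 0.0344, 0.018], [0, 0.0344, 0.018], [0, 0, 0], [0, 0, 0], [0, 0, 0], [0, 0, 0]]' --angular '[[0, 0, 0], [0, 0, 0], [0, 0, 0], [0, 0, 0], [0, 0, 0], [0, 0, 0], [0, 0, 0], [-7.5, 0, 0], [-7.5, 0, 0], [-7.5, 0, 0], [0, 0, 0]]' --gripper '[-1, -1, -1, -1, -1, -1, -1, -1, -1, -1, -1]'

```text
time_s: 28.08
eef_pos: [0.582, -0.3434, 0.0756]
tcp_rot: [[-0.001, 0.978, -0.21], [0.002, -0.21, -0.978], [-1.0, -0.002, -0.001]]
contact_force: [-0.2, -0.1, -3.3]
grip_width: 0.247
```

Request:
play_rows --slide '[[0.02, 0, 0], [0.02, 0, 0], [0.02, 0, 0], [0.02, 0, 0], [0.015, 0, 0], [0.007, 0, 0], [0.003, 0, 0], [0, 0, 0]]' --angular '[[0, 0, 0], [0, 0, 0], [0, 0, 0], [0, 0, 0], [0, 0, 0], [0, 0, 0], [0, 0, 0], [0, 0, 0]]' --gripper '[-1, -1, -1, -1, -1, -1, -1, -1]'

```text
time_s: 29.08
eef_pos: [0.583, -0.3441, -0.0277]
tcp_rot: [[0.001, 0.978, -0.208], [-0.0, -0.208, -0.978], [-1.0, 0.001, 0.0]]
contact_force: [-0.2, 0.7, -3.8]
grip_width: 0.245
```

Request:
play_rows --slide '[[0.002, 0, 0], [0.001, 0, 0], [0, 0, 0]]' --angular '[[0, 0, 0], [0, 0, 0], [0, 0, 0]]' --gripper '[-1, -1, -1]'

```text
time_s: 29.45
eef_pos: [0.5827, -0.3439, -0.031]
tcp_rot: [[0.0, 0.978, -0.208], [-0.0, -0.208, -0.978], [-1.0, 0.0, -0.0]]
contact_force: [-0.4, 0.2, -3.7]
grip_width: 0.245
```

Request:
play_rows --slide '[[0.001, 0, 0], [0, 0, 0]]' --angular '[[0, 0, 0], [0, 0, 0]]' --gripper '[-1, -1]'

```text
time_s: 29.7
eef_pos: [0.5829, -0.344, -0.0316]
tcp_rot: [[0.0, 0.978, -0.208], [-0.0, -0.208, -0.978], [-1.0, 0.0, -0.0]]
contact_force: [-0.9, 1.2, 1.8]
grip_width: 0.246
```

Request:
play_rows --slide '[[0, 0, 0], [0, 0, 0], [0, 0, 0], [0, 0, 0], [-0.005, 0, 0], [-0.01, 0, 0], [-0.03, 0, 0], [-0.04, 0, 0], [-0.04, 0, 0], [-0.04, 0, 0], [0, 0, 0]]' --angular '[[0, 0, 0], [0, 0, 0], [0, 0, 0], [0, 0, 0], [0, 0, 0], [0, 0, 0], [0, 0, 0], [0, 0, 0], [0, 0, 0], [0, 0, 0], [0, 0, 0]]' --gripper '[-0.4, -0.3, -0.1, 0.0, 0.0, 0.0, 0.0, 0.0, 0.0, 0.0, 0.0]'

```text
time_s: 31.08
eef_pos: [0.5846, -0.3457, 0.1373]
tcp_rot: [[0.006, 0.978, -0.208], [-0.003, -0.208, -0.978], [-1.0, 0.007, 0.002]]
contact_force: [0.3, 0.2, -0.3]
grip_width: 0.499
```

```bash
python3 - <<'E'
from station import capture
from h import *
c=capture("side"); b=c["pixels"][100:270,260:420]
cv2.imwrite("pics/e1.png",cv2.resize(b,None,fx=3.5,fy=3.5,interpolation=2))
t=capture("top"); cv2.imwrite("pics/e1t.png",t["pixels"])
E
```

```text
(no output)
```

View pics/e1.png

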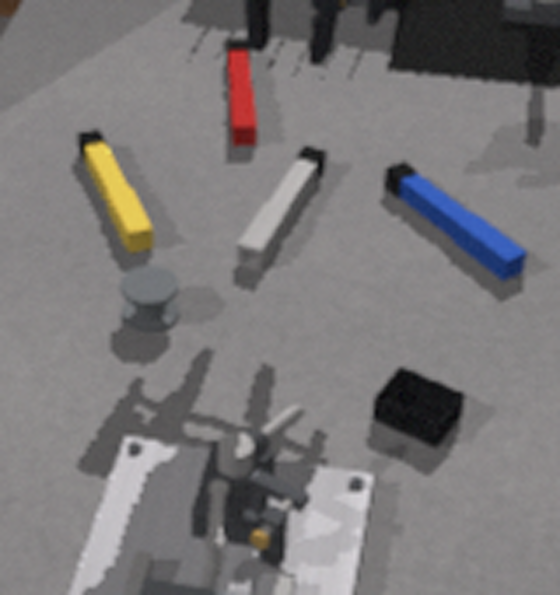

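View pics/e1t.png

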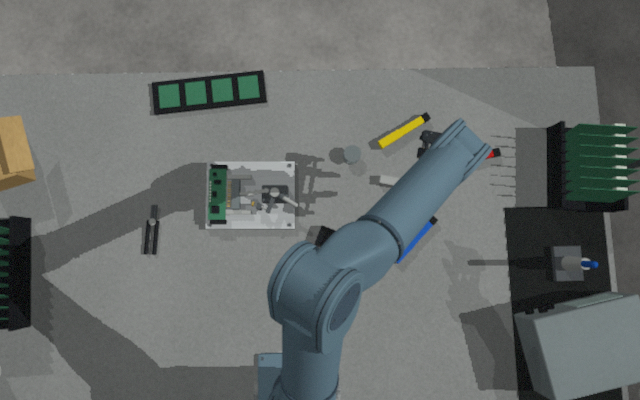

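The bar lies flat and the stub points towards (299,206) in the top view, so the clamp is closed. The spool, tub and pliers are where they started.

```bash
python3 -c "
from station import order,arm
s=arm.sense();print(s['contact_force'],abs(s['qd']).max(),s['time_s']);print(order.sign_off())"
```

```text
[1.04710474 0.51235638 0.00732709] 0.026699585049647354 31.175
the job is handed in; nothing more can be done
None
```

The clamp is closed and locked, and the bare steel bar is back flat on the bench about where it started. I handed the job in at about 31 s of the 72 s; sign-off gives no verdict.

**What I did:**
- **Fitting:** I slipped the bar onto the stub until I felt the shoulder, about 47 mm on. I then eased it back 1–2 mm so it would not bind.
- **Swing and push:** I swung the lever clockwise past its dead point. The bar began pulling on with about 8 N, and the lever met the screw at roughly 60°. I pressed to 12.7 N at the bar's middle, about 1.4 N m. With my estimate of 0.8 N m from the spring, that is about 45 N on the screw, which I did not measure directly.
- **Laying down:** I drew the bar off with almost no side force. I lowered it until it touched the bench and opened the fingers slowly.

**Last checks:** The pictures show the stub still at the closed angle, the bar flat and well clear of the jig, and the spool, tub and pliers unmoved by eye. The last force reading was about 1 N, so the gripper was touching nothing.

**What disagreed:** The reported tool height did not match the cameras; the fingertips were about 35 mm higher than reported. Because of this my first grip closed on nothing above the bar, and I had to re-grip lower using the side view. The top camera was blocked by the arm for most of the work, so the fit onto the stub was lined up from the side view and by feel.

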